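# Swap the jar behind the tall culture vessels

## Task

The squat jar at the back of the wire basket is due out, but two tall vessels crowd it. Stand both tall vessels on the shallow metal side tray, then lift the squat jar out into the empty bay of the white carrier, put the fresh squat jar from the carrier's other bay in the place where it stood, and finally put each tall vessel back where it stood before. Keep every vessel upright and set it down without dropping it, and do not disturb the two conical flasks in the basket.

Things in the scene. Friction and masses are not known exactly. Their poses are not given: they have to be found in the camera images.
- tall_round_c (a point): Tall round glass culture jar, 64 mm across and 140 mm high, with a ribbed round white lid 65 mm across over the ribs (62 mm without) and 24 mm high at its top; loose, about 320 g. One of the two tall vessels at the front of the basket. The point is on its axis, half-way up (70 mm above its underside); z is up its axis. Grip it by the lid.
- tall_square_c (a point): Tall square clear plastic culture vessel, 50 x 50 mm (rounded edges) and 130 mm high, with a square white lid 53 x 53 mm and 22 mm high at its top; loose, about 200 g. The other tall vessel at the front of the basket; it stands on the left or on the right. The point is at its centre, half-way up (65 mm above its underside); x and y are square to its sides, z up. Grip it by the lid, across two opposite sides.
- old_jar_c (a point): The squat jar that is due out: round glass jar 44 mm across and 50 mm high, flat black lid of the same width and 12 mm high, full of green shoots; loose, about 90 g. It stands at the middle of the back of the basket, about 61 mm from the axes of the two tall vessels that flank it in front, left and right, which are too close and too tall to reach past. The point is on its axis, half-way up (25 mm above its underside); z is up its axis.
- fresh_jar_c (a point): The fresh squat jar: the same kind of jar (44 mm across, 50 mm high, flat black lid), with only a few small shoots; it stands in one bay of the white carrier. Loose, about 90 g. The point is on its axis, half-way up (25 mm above its underside); z is up its axis.
- basket_back (a point): The squat jar's place: the point on the wire basket's floor (8 mm above the bench), middle of the back, where the old jar stands. The basket is fixed, 308 mm long (its y) and 132 mm deep (its x, to the back, away from the robot), rim 63 mm above the bench and 32 mm behind this point: no room for a finger there, only left and right. Tall vessels: about 30 mm in front and 53 mm to either side. z is up.
- side_tray_in (a point): The shallow side tray: fixed aluminium tray 230 mm long (its x) and 130 mm wide (its y), rim 10 mm above the bench, empty at the start. It stands to the left or to the right of the basket. The point is the centre of its floor, 4 mm above the bench; z is up. Both tall vessels fit side by side along its length.
- carrier_bay (a point): The empty bay of the white plastic carrier: the point at the centre of that bay's floor, 5 mm above the bench. The carrier is a fixed open tray, 147 mm long (its x) and 76 mm wide (its y), walls 5 mm thick and 18 mm high, with one cross wall that makes two bays, each 66 x 66 mm inside. The other bay, whose centre is 71 mm from this one along the carrier's -x, holds the fresh jar at the start. The carrier stands on the other side of the basket from the side tray. z is up.
- flask_l_c (a point): Small conical flask with a steel cap, in the left back corner of the basket: 52 mm across the foot, 92 mm high, cap 29 mm across; loose, about 70 g. Leave it alone. The point is on its axis, 46 mm above its underside. It stands 116 mm to the left of the squat jar's place.
- flask_r_c (a point): The same kind of flask in the right back corner of the basket, 116 mm to the right of the squat jar's place; loose. Leave it alone. The point is on its axis, 46 mm above its underside.
Mind the look-alikes: they are no part of the job. Leave any red look-alike of the part that bears tall_round_c alone. What is shaped like the part that bears fresh_jar_c but pink is not meant.

How it is judged:
On the way, in this order (a step that is already met when the one before it is completed fails the run):
1. both tall vessels stand upright on the side tray, released (x of tall_round_c in the frame of side_tray_in between -0.095 and 0.095 m and y of tall_round_c in the frame of side_tray_in between -0.045 and 0.045 m and z of tall_round_c in the frame of side_tray_in between 0.064 and 0.076 m and angle between each of tall_round_c, tall_square_c's own z axis and vertical below 0.12 rad and linear speed of each of tall_round, tall_square below 0.02 m/s and contact force between the fingers and tall_round below 0.05 N and x of tall_square_c in the frame of side_tray_in between -0.095 and 0.095 m and y of tall_square_c in the frame of side_tray_in between -0.045 and 0.045 m and z of tall_square_c in the frame of side_tray_in between 0.059 and 0.071 m and contact force between the fingers and tall_square below 0.05 N), for 0.2 s.
2. the old squat jar stands in the carrier's empty bay, released (x of old_jar_c in the frame of carrier_bay between -0.015 and 0.015 m and y of old_jar_c in the frame of carrier_bay between -0.015 and 0.015 m and z of old_jar_c in the frame of carrier_bay between 0.019 and 0.031 m and angle between old_jar_c's own z axis and vertical below 0.12 rad and linear speed of old_jar below 0.02 m/s and contact force between the fingers and old_jar below 0.05 N), for 0.2 s.
3. the fresh squat jar stands in the old one's place at the back of the basket, released (horizontal distance between fresh_jar_c and basket_back below 0.015 m and z of fresh_jar_c in the frame of basket_back below 0.031 m and angle between fresh_jar_c's own z axis and vertical below 0.12 rad and linear speed of fresh_jar below 0.02 m/s and contact force between the fingers and fresh_jar below 0.05 N), for 0.2 s.
At the end, for the whole second after the job is handed in: Old squat jar on the floor of the bay that was empty (within 15 mm of its centre in x and y), fresh jar within 15 mm of the place at the back of the basket, each tall vessel within 15 mm of where it stood at the start; all upright, released and at rest (all of step 2 and all of step 3 and distance of each of tall_round_c, tall_square_c from where it was at the start of the episode below 0.015 m and angle between each of tall_round_c, tall_square_c's own z axis and vertical below 0.12 rad and linear speed of each of tall_round, tall_square below 0.02 m/s and contact force between the fingers and tall_round below 0.05 N and contact force between the fingers and tall_square below 0.05 N); the robot touches nothing.
It fails at once if a culture vessel is tipped by more than about 30 degrees (angle between any of tall_round_c, tall_square_c, old_jar_c, fresh_jar_c's own z axis and vertical above 0.52 rad).
It fails at once if a culture vessel is dropped (moves faster than 0.7 m/s while the fingers do not hold it, a fall of about 25 mm) ((linear speed of tall_round above 0.7 m/s and contact force between the fingers and tall_round below 0.05 N) or (linear speed of tall_square above 0.7 m/s and contact force between the fingers and tall_square below 0.05 N) or (linear speed of old_jar above 0.7 m/s and contact force between the fingers and old_jar below 0.05 N) or (linear speed of fresh_jar above 0.7 m/s and contact force between the fingers and fresh_jar below 0.05 N)).
It fails at once if a conical flask in the basket is shifted by more than 15 mm or tipped (distance of any of flask_l_c, flask_r_c from where it was at the start of the episode above 0.015 m or angle between any of flask_l_c, flask_r_c's own z axis and vertical above 0.25 rad).
It also fails if it takes over 136 s, if anything falls off the work surface, if the arm or the gripper's body presses on something with over 40 N, if the wrist force passes 120 N, or if a joint passes its speed limit or range.

## Robot

A 7-joint arm with a two-finger parallel gripper is mounted at the origin on the work surface. World frame = base frame: x ahead of the robot, y to its left, z up, the work surface at z = 0. Lengths are in m, angles in rad, forces in N, time in s.
With the tool pointing down it reaches from about 0.4 to 0.925 m from the base axis. Payload 4.1 kg.
Tool frame: the origin (TCP) lies midway between the tips of the shut fingers; the grasp point (between the pads) lies 19 mm behind it; z points along the fingers, y is the direction in which the jaws open and shut (so a half turn about z gives the same grasp; the last joint's range is limited). The gripper opens to 85 mm and grips with 20 to 120 N. Pads are 22 mm wide; open, the fingers measure 114 mm over their backs; the gripper's body (76 mm by 85 mm) begins 54 mm behind the grasp point. The pads swing forward as they close: fully open they stand 13 mm farther back than shut.
Start: joints at [-1.201, 0.398, 0.045, 1.537, -0.019, 1.207, -0.051], TCP at [0.294, 0.58, 0.231] pointing down, gripper open.
Joint ranges: [-2.82, 2.82], [-0.49, 2.23], [-1.37, 1.46], [0, 2.46], [-1.36, 4.5], [0.23, 2], [-2.94, 2.94]. Speed limits (rad/s): [2.57, 2.57, 3.14, 3.14, 3.14, 3.14, 3.14].

## Interface

Orientations are given as a unit quaternion [w, x, y, z].
In Python, from cell import * gives the robot as it stands. Calls block until the motion is done:
- reach(position, orientation): joint-space move of the TCP to a pose.
- move_straight(position, frame=None, feed=0.15, threshold=None): straight line of the TCP; frame=None keeps the orientation; feed is the mean speed in m/s. With threshold (N) it stops when the force on the tool has changed by that much, and returns True; else False.
- move_joints(angles): joint-space move.
- move_gripper(opening, squeeze=None): finger opening in m; squeeze is the grip in N (None keeps the last); returns when the fingers have stopped.
- pause(seconds).
- solve_ik(position, orientation): joint angles nearest the present ones, or None.
- state(): the state.
- camera(name): name is "scene" or "top"; returns a dict with "color" (420x560x3 uint8, red, green, blue), "z_map" (420x560 float32, m along the optical axis (not along the pixel's ray), 0 where there is no reading), "camera_matrix" (3x3 intrinsics, pixels), "view" (4x4, takes a point from world to camera coordinates). Camera axes: x right, y down, z forward; pixel columns grow to the right and rows downward; lengths in m; the calibration is good to about 2 mm. A picture is of the moment at which its call begins.
A pose or a line that the arm cannot do raises IKError and nothing moves.
- hand_in(): hands the job in, once; it reports no verdict.
The state is a dict: "time": time; "q": joint angles; "joint_velocities": joint speeds; "tau": joint torques, N m; "position": TCP position; "tool_rot": TCP orientation; "wrist_force": force on the tool from outside, world axes, zero at the start; "wrist_torque": the same for the moment, N m; "finger_gap": finger opening in m.
Only numpy, scipy, OpenCV 4.12 (cv2) and the standard library are available. Lean on these libraries where they do the work, as an engineer would, in place of code of your own. Each camera call takes 0.05 s, during which the arm holds its last target. There are 200 camera calls.

## Working session

There is one attempt and no reset: what is moved stays moved. The work goes in short steps, each a Python script; the robot and the scene stay as the last script left them, time stands still between calls to the robot, and variables do not carry over. Pictures are saved under pics/ and viewed, on a budget of 14 in all, crops included, one or two more only if the job needs it, and the job is handed in when it is done.

```bash
mkdir -p pics; ls; python3 - <<'E'
from cell import *
import cv2,numpy as np
for n in("top","scene"):
    c=camera(n); cv2.imwrite(f"pics/{n}0.png",c["color"][:,:,::-1]); np.savez(f"{n}0.npz",**c)
    print(n,c["camera_matrix"].round(1).tolist(),c["view"].round(3).tolist())
s=state();print(s["position"],s["tool_rot"],s["time"])
E
```

```text
pics
top [[465.6, 0.0, 273.3], [0.0, 465.6, 207.5], [0.0, 0.0, 1.0]] [[0.017, -1.0, -0.019, 0.0], [-0.998, -0.016, -0.054, 0.495], [0.054, 0.02, -0.998, 1.248], [0.0, 0.0, 0.0, 1.0]]
scene [[492.4, 0.0, 279.4], [0.0, 492.4, 210.0], [0.0, 0.0, 1.0]] [[-0.393, 0.92, -0.004, 0.183], [0.475, 0.199, -0.857, -0.154], [-0.787, -0.339, -0.515, 1.719], [0.0, 0.0, 0.0, 1.0]]
[0.29339654 0.57936841 0.2303831 ] [-1.41135351e-04  2.32188042e-01  9.72670511e-01 -8.77768759e-04] 0.1
```

View pics/top0.png

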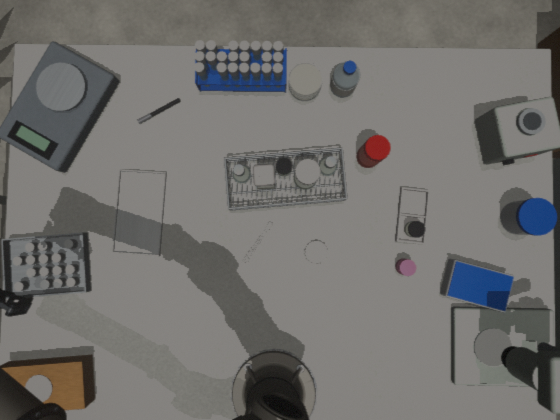

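View pics/scene0.png

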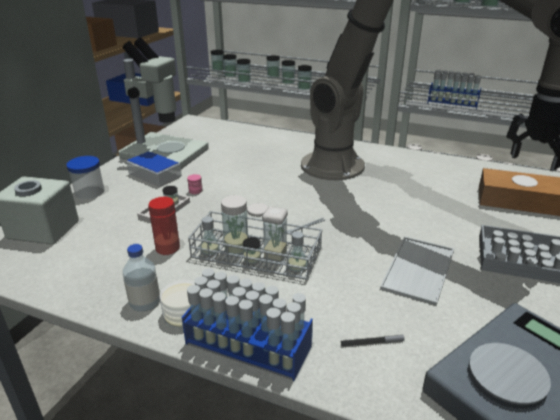

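```bash
cat > h.py <<'E'
import numpy as np,cv2
def cloud(c):
    z=c["z_map"];K=c["camera_matrix"];V=c["view"]
    v,u=np.mgrid[:z.shape[0],:z.shape[1]]
    P=np.stack([(u-K[0,2])/K[0,0]*z,(v-K[1,2])/K[1,1]*z,z],-1)
    W=(P-V[:3,3])@V[:3,:3]
    W[z==0]=np.nan
    return W
def proj(c,p):
    q=c["view"][:3,:3]@np.array(p)+c["view"][:3,3];q=c["camera_matrix"]@q;return q[:2]/q[2]
def unproj(c,uv,zw):
    """pixel(s) onto horizontal plane z=zw"""
    K=c["camera_matrix"];V=c["view"];uv=np.atleast_2d(uv)
    d=np.c_[(uv-K[:2,2])/K[0,0],np.ones(len(uv))]@V[:3,:3]
    o=-V[:3,:3].T@V[:3,3]
    return o+d*((zw-o[2])/d[:,2])[:,None]
E
python3 - <<'E'
from h import *
c=dict(np.load("top0.npz"));W=cloud(c)
def blob(name,u,v,lo,hi,r):
    s=np.s_[v-r:v+r+1,u-r:u+r+1];w=W[s];m=(w[...,2]>lo)&(w[...,2]<hi)
    vv,uu=np.nonzero(m); p=w[m]
    zt=np.median(p[:,2]);rc=cv2.minAreaRect(p[:,:2].astype(np.float32)*1000)
    (cx,cy),rad=cv2.minEnclosingCircle(p[:,:2].astype(np.float32)*1000)
    print(name,m.sum(),"mean",p.mean(0).round(4),"circ",round(cx,1),round(cy,1),round(rad,1),"rect",np.round(rc[0],1),np.round(rc[1],1),round(rc[2],1),"pix",uu.mean()+u-r,vv.mean()+v-r)
blob("round",307,171,.135,.16,18)
blob("square",264,175,.125,.15,15)
blob("old",284,166,.048,.07,11)
blob("fresh",416,229,.045,.07,12)
blob("fl",239,171,.09,.11,12)
blob("fr",330,162,.09,.11,12)
blob("pink",406,267,.03,.07,12)
blob("red",376,148,.13,.16,18)
blob("carr",412,215,.010,.028,32)
blob("tray",140,212,.006,.02,55)
blob("rim",285,177,.05,.07,70)
I=c["color"][:,:,::-1]
a=cv2.resize(I[140:220,215:355],None,fx=5.6,fy=5.6,interpolation=cv2.INTER_CUBIC)[:300]
a=cv2.resize(I[135:220,215:355],(784,476),interpolation=cv2.INTER_CUBIC)
cv2.imwrite("pics/b1.png",a)
b=cv2.resize(I[160:262,105:175],None,fx=5.5,fy=5.5,interpolation=cv2.INTER_CUBIC)
d=cv2.resize(I[180:282,385:450],None,fx=5.5,fy=5.5,interpolation=cv2.INTER_CUBIC)
cv2.imwrite("pics/b2.png",np.hstack([b,d]))
E
```

```text
round 528 mean [ 0.5769 -0.0754  0.1475] circ 577.5 -75.6 31.8 rect [577.  -75.7] [61.  61.1] 0.3 pix 307.4431818181818 171.3181818181818
square 451 mean [0.5686 0.0308 0.1365] circ 568.9 31.0 33.1 rect [569.9  31.8] [52.9 52.1] 1.3 pix 263.8048780487805 174.6651884700665
old 220 mean [ 0.6024 -0.018   0.0576] circ 602.9 -18.0 21.9 rect [602.8 -17.9] [42.9 41.3] 46.5 pix 283.80454545454546 165.88181818181818
fresh 233 mean [ 0.4433 -0.365   0.0544] circ 443.9 -365.6 22.1 rect [ 443.4 -364.9] [43.3 42. ] 63.1 pix 416.3605150214592 228.78969957081546
fl 103 mean [0.586  0.0967 0.0992] circ 586.0 96.9 14.2 rect [586.   96.8] [27.5 26.8] 34.9 pix 238.5728155339806 169.28155339805826
fr 105 mean [ 0.6098 -0.1355  0.099 ] circ 610.2 -136.1 14.3 rect [ 610.  -136.1] [26.7 27.1] 26.3 pix 330.32380952380953 161.26666666666668
pink 251 mean [ 0.3435 -0.3416  0.0482] circ 342.7 -343.9 22.4 rect [ 343.6 -344.3] [44.  41.5] 88.2 pix 406.61752988047806 267.0517928286853
red 521 mean [ 0.6397 -0.2458  0.1393] circ 639.5 -246.2 31.8 rect [ 640.1 -246.1] [61.4 61. ] 21.5 pix 377.3915547024952 147.22648752399232
carr 476 mean [ 0.4796 -0.3643  0.0166] circ 479.4 -365.7 81.3 rect [ 479.8 -367.1] [ 79.  146.6] 84.6 pix 412.05252100840335 215.38655462184875
tray 1304 mean [0.4688 0.3842 0.0086] circ 473.1 372.1 201.2 rect [475.2 371.3] [296.  298.3] 0.8 pix 135.67331288343559 215.00996932515335
rim 921 mean [ 0.5776 -0.0218  0.0604] circ 570.2 -22.3 169.0 rect [570.7 -21.6] [137.7 313.4] 5.8 pix 285.15960912052117 175.1813246471227
```

View pics/b1.png

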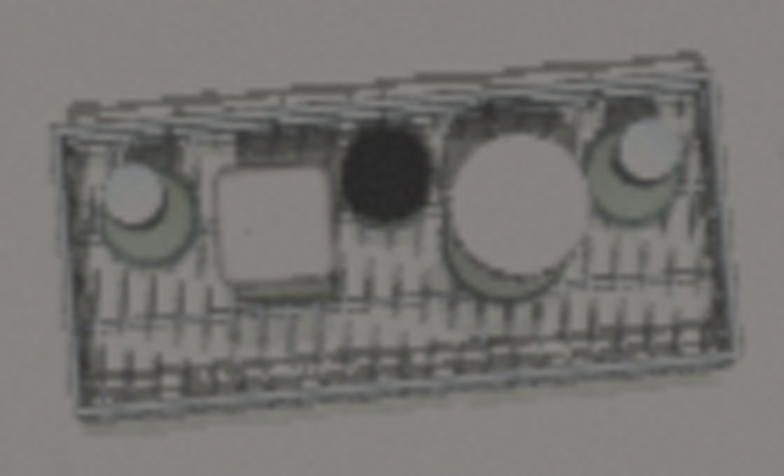

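View pics/b2.png

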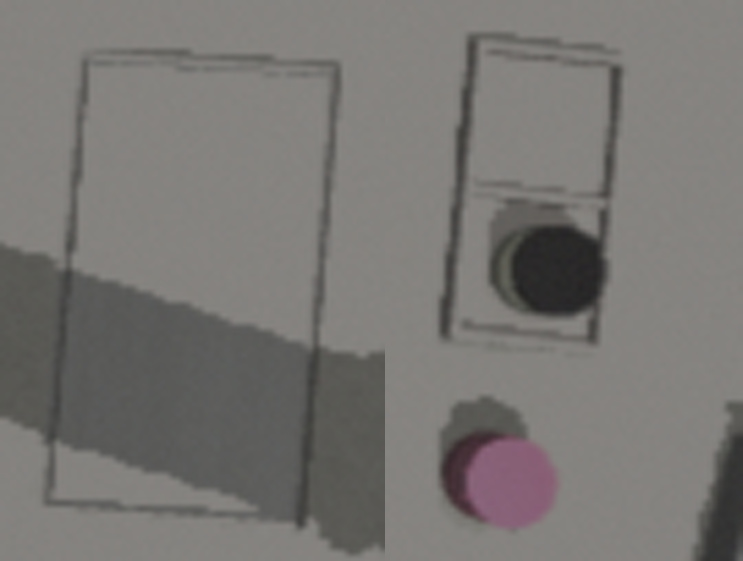

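```bash
python3 - <<'E'
from h import *
from cell import *
c=dict(np.load("top0.npz"));s=dict(np.load("scene0.npz"));W=cloud(s)
T=np.array([[85,55],[338,65],[303,522],[48,503]])/5.5+[105,160]
p=unproj(c,T,.010);print("tray",p.round(3)[:,:2].tolist(),p.mean(0).round(4))
C=np.array([[472-385,36],[620-385,50],[597-385,342],[443-385,338]])/5.5+[385,180]
p=unproj(c,C,.018);print("carr",p.round(3)[:,:2].tolist(),p.mean(0).round(4))
for n,g,z0,r in(("round",(.577,-.0755),.148,.045),("square",(.569,.031),.138,.045),("old",(.603,-.018),.058,.03),("fresh",(.4435,-.3652),.055,.03)):
    d=W-np.array([*g,z0]);m=(abs(d[...,2])<.004)&(np.hypot(d[...,0],d[...,1])<r);q=W[m]
    rc=cv2.minAreaRect(q[:,:2].astype(np.float32)*1000);print(n,m.sum(),q.mean(0).round(4),np.round(rc[0],1),np.round(rc[1],1),rc[2])
def quat(yaw):  # jaws along y rotated by yaw
    t=(np.pi+yaw)/2;return np.array([0,np.cos(t),np.sin(t),0])
for P,y in(((.577,-.0755),.103),((.569,.031),.103),((.603,-.018),.103),((.52,.32),-.06),((.42,.32),-.06),((.515,-.37),-.09),((.4435,-.3652),-.09)):
  for z in(.03,.27):
    print(P,z,[None if (k:=solve_ik([*P,z],quat(y+f))) is None else k.round(2).tolist() for f in(0,np.pi)])
E
```

```text
tray [[0.591, 0.43], [0.588, 0.303], [0.361, 0.314], [0.368, 0.441]] [0.4774 0.3717 0.01  ]
carr [[0.557, -0.334], [0.551, -0.406], [0.408, -0.395], [0.409, -0.32]] [ 0.4812 -0.3635  0.018 ]
round 268 [ 0.5826 -0.0723  0.1498] [579.1 -73.6] [63.1 61.6] 25.038848876953125
square 239 [0.5758 0.0351 0.1392] [570.8  33.8] [54.2 50.9] 0.8277827501296997
old 133 [ 0.6064 -0.0154  0.06  ] [603.3 -16.2] [49.5 42.8] 31.986291885375977
fresh 87 [ 0.4475 -0.3619  0.0563] [ 444.6 -365. ] [45.1 43.2] 25.622407913208008
(0.577, -0.0755) 0.03 [[-0.26, 0.54, 0.41, 1.89, -0.3, 0.77, 1.99], [-0.44, 0.61, 0.66, 1.89, -0.51, 0.81, -0.98]]
(0.577, -0.0755) 0.27 [[-0.44, 0.29, 0.62, 1.67, -0.18, 1.24, 1.89], [-0.63, 0.35, 0.89, 1.67, -0.29, 1.26, -1.15]]
(0.569, 0.031) 0.03 [[-0.33, 0.5, 0.25, 1.91, -0.18, 0.75, 1.7], [-0.59, 0.57, 0.6, 1.92, -0.45, 0.78, -1.2]]
(0.569, 0.031) 0.27 [[-0.47, 0.24, 0.42, 1.69, -0.1, 1.23, 1.64], [-0.74, 0.29, 0.76, 1.7, -0.21, 1.24, -1.4]]
(0.603, -0.018) 0.03 [[-0.26, 0.55, 0.29, 1.83, -0.22, 0.78, 1.81], [-0.51, 0.63, 0.64, 1.84, -0.5, 0.83, -1.09]]
(0.603, -0.018) 0.27 [
[... 289 characters left out ...]
.6, -0.22, 1.26, -2.06]]
(0.42, 0.32) 0.03 [[-0.78, 0.43, 0.06, 2.01, -0.04, 0.7, 0.81], [-1.18, 0.5, 0.57, 2.02, -0.39, 0.73, -2.0]]
(0.42, 0.32) 0.27 [[-0.82, 0.15, 0.09, 1.78, -0.01, 1.22, 0.79], [-1.25, 0.17, 0.59, 1.79, -0.1, 1.21, -2.26]]
(0.515, -0.37) 0.03 [[0.07, 0.7, 0.69, 1.76, -0.56, 0.89, 2.49], [0.01, 0.74, 0.78, 1.76, -0.64, 0.92, -0.59]]
(0.515, -0.37) 0.27 [[-0.18, 0.57, 1.12, 1.54, -0.52, 1.35, 2.47], [-0.21, 0.62, 1.21, 1.55, -0.59, 1.38, -0.61]]
(0.4435, -0.3652) 0.03 [[-0.01, 0.68, 0.85, 1.91, -0.67, 0.86, 2.67], [-0.13, 0.8, 1.06, 1.92, -0.87, 0.97, -0.31]]
(0.4435, -0.3652) 0.27 [[0.91, 0.25, -0.36, 1.66, 0.09, 1.25, 2.01], [-0.19, 0.4, 1.06, 1.69, -0.36, 1.27, -0.71]]
```

```bash
cat > job.py <<'E'
from h import *
from cell import *
def quat(yaw):
    t=(np.pi+yaw)/2;return np.array([0,np.cos(t),np.sin(t),0])
BY,TY,CY=.103,-.049,-.085
P=dict(sq=(.5700,.0318),rd=(.5775,-.0752),old=(.603,-.0175),fresh=(.444,-.365),
       tB=(.427,.3745),tA=(.527,.3695),bay=(.516,-.368))
def log(t):
    s=state();print(t,"t",round(s["time"],1),"gap",round(s["finger_gap"],4),"F",s["wrist_force"].round(1),"p",s["position"].round(4),"q",s["q"].round(2))
def pick(p,yaw,z,zup,opening,squeeze,near=False):
    move_gripper(opening)
    (lambda:move_straight([*p,zup],frame=quat(yaw),feed=.25) if near else reach([*p,zup],quat(yaw)))()
    move_straight([*p,z+.03],feed=.15)
    hit=move_straight([*p,z],feed=.05,threshold=8); log(f"down hit={hit}")
    move_gripper(0,squeeze); log("gripped")
    move_straight([*p,z+.03],feed=.06); log("up")
    move_straight([*p,zup],feed=.15)
def place(p,yaw,z,zup,opening):
    move_straight([*p,zup],frame=quat(yaw),feed=.2)
    move_straight([*p,z+.02],feed=.15)
    hit=move_straight([*p,z-.003],feed=.025,threshold=5); log(f"set hit={hit}")
    move_gripper(opening)
    move_straight([*p,z+.05],feed=.1); move_straight([*p,zup],feed=.2); log("clear")
def snap(n,name,crop=None,f=1):
    c=camera(n);np.savez(f"{name}.npz",**c);I=c["color"][:,:,::-1]
    if crop: u0,u1,v0,v1=crop;I=I[v0:v1,u0:u1]
    cv2.imwrite(f"pics/{name}.png",cv2.resize(I,None,fx=f,fy=f,interpolation=cv2.INTER_CUBIC))
E
python3 - <<'E'
from job import *
pick(P["sq"],BY,.104,.25,.075,50)
snap("scene","g1")
place(P["tB"],TY,.100,.25,.080)
snap("top","g2",(100,360,130,280),3)
E
```

```text
down hit=False t 4.2 gap 0.075 F [0.6 0.1 0. ] p [0.5701 0.0317 0.104 ] q [-0.42  0.41  0.37  1.87 -0.19  0.9   1.71]
gripped t 4.6 gap 0.0527 F [ 0.6 -0.1  2.7] p [0.5708 0.0317 0.1047] q [-0.42  0.41  0.37  1.87 -0.19  0.9   1.71]
up t 5.2 gap 0.0527 F [ 0.9  0.5 -2.2] p [0.5698 0.0319 0.134 ] q [-0.44  0.37  0.38  1.84 -0.17  0.96  1.69]
set hit=True t 9.9 gap 0.0524 F [ 0.3 -0.3  4.1] p [0.4267 0.3743 0.1007] q [-0.94  0.39  0.18  1.87 -0.09  0.88  0.81]
clear t 11.6 gap 0.0799 F [-0.9  0.1 -0.8] p [0.4263 0.3739 0.2486] q [-0.96  0.24  0.2   1.72 -0.05  1.19  0.78]
```

```bash
python3 - <<'E'
from job import *
pick(P["rd"],BY,.110,.26,.085,60,near=True)
place(P["tA"],TY,.106,.26,.085)
pause(.3)
snap("scene","g3")
E
```

```text
down hit=False t 15.7 gap 0.0848 F [-0.1  0.7  0.3] p [ 0.5776 -0.0753  0.11  ] q [-0.29  0.43  0.44  1.84 -0.23  0.92  1.93]
gripped t 16.0 gap 0.0611 F [-0.7 -1.2  4.7] p [ 0.5783 -0.0757  0.111 ] q [-0.29  0.43  0.44  1.84 -0.23  0.92  1.93]
up t 16.6 gap 0.0614 F [ 0.1 -0.6 -4. ] p [ 0.5773 -0.0751  0.1399] q [-0.3   0.4   0.45  1.81 -0.2   0.98  1.91]
set hit=True t 21.8 gap 0.0615 F [-1.1 -0.4  4.4] p [0.5265 0.3694 0.107 ] q [-0.87  0.51  0.27  1.68 -0.16  0.97  0.97]
clear t 23.4 gap 0.085 F [-0.7 -0.9 -0.1] p [0.5262 0.3691 0.2584] q [-0.9   0.39  0.3   1.52 -0.12  1.26  0.94]
```

View pics/g3.png

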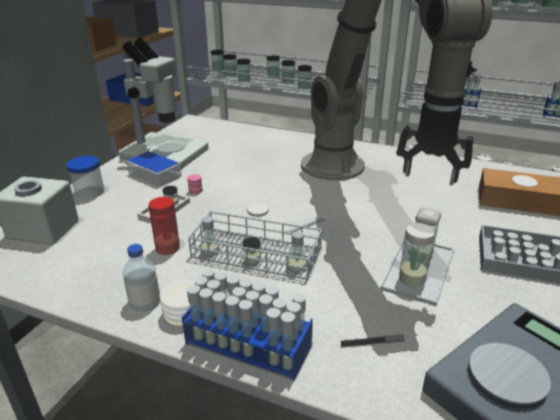

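```bash
python3 - <<'E'
from job import *
pick(P["old"],BY,.025,.22,.075,40,near=True)
place(P["bay"],CY,.022,.20,.065)
move_straight([.516,-.25,.22],feed=.2)
pause(.2)
snap("top","g4",(200,460,120,280),3); snap("scene","g5",(110,370,140,300),3)
c=dict(np.load("g4.npz"));W=cloud(c)
for n,g,z0 in(("old",P["bay"],.055),("fresh",P["fresh"],.055)):
    d=W-np.array([*g,z0]);m=(abs(d[...,2])<.006)&(np.hypot(d[...,0],d[...,1])<.032);print(n,m.sum(),W[m].mean(0).round(4))
E
```

```text
down hit=False t 27.8 gap 0.0751 F [ 0.3 -0.4  0.4] p [ 0.6031 -0.0176  0.025 ] q [-0.31  0.57  0.35  1.84 -0.27  0.78  1.86]
gripped t 28.2 gap 0.0429 F [ 0.1 -0.7  3.5] p [ 0.6036 -0.0175  0.0256] q [-0.31  0.57  0.35  1.84 -0.27  0.78  1.86]
up t 28.8 gap 0.0432 F [ 0.6 -0.1 -1.6] p [ 0.6029 -0.0174  0.0551] q [-0.32  0.53  0.37  1.82 -0.25  0.83  1.84]
set hit=True t 34.0 gap 0.0431 F [-0.5 -0.3  5.3] p [ 0.5158 -0.3678  0.0226] q [ 0.21  0.64  0.47  1.76 -0.38  0.83  2.35]
clear t 35.8 gap 0.065 F [ 0.2  0.1 -0.1] p [ 0.5153 -0.3672  0.1985] q [ 0.14  0.45  0.56  1.63 -0.26  1.15  2.25]
old 0 [nan nan nan]
fresh 0 [nan nan nan]<stdin>:9: RuntimeWarning: Mean of empty slice.
  ret = um.true_divide(
```

View pics/g4.png

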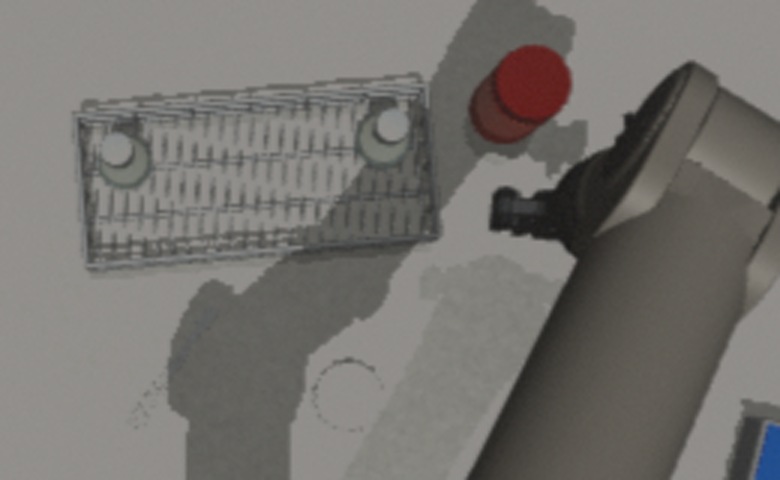

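View pics/g5.png

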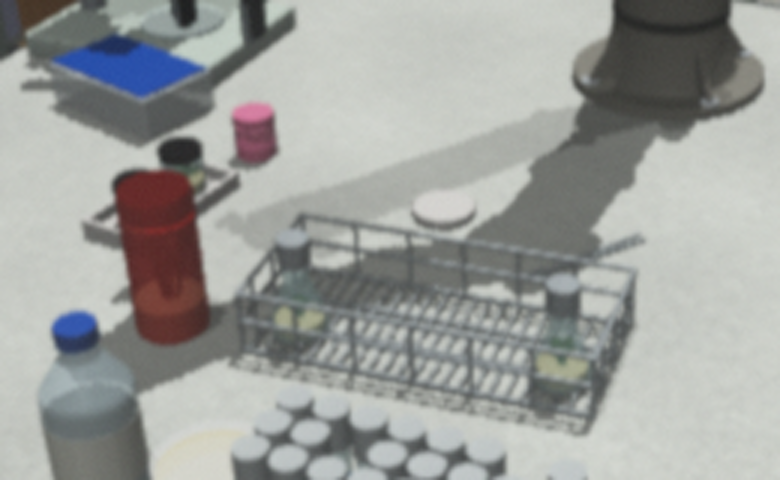

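```bash
python3 - <<'E'
from job import *
pick(P["fresh"],CY,.022,.20,.070,40,near=True)
place(P["old"],BY,.025,.22,.070)
move_straight([.53,.25,.26],frame=quat(TY),feed=.25)
snap("top","g6",(90,450,130,270),2.2)
c=dict(np.load("g6.npz"));W=cloud(c)
for n,g,z0 in(("old",P["bay"],.055),("fresh",P["old"],.058),("rd",P["tA"],.144),("sq",P["tB"],.134),("fl",(.586,.097),.1),("fr",(.610,-.136),.1)):
    d=W-np.array([*g,z0]);m=(abs(d[...,2])<.006)&(np.hypot(d[...,0],d[...,1])<.04);print(n,m.sum(),W[m].mean(0).round(4) if m.any() else 0)
E
```

```text
down hit=False t 39.6 gap 0.07 F [-0.  -0.4  0.3] p [ 0.444  -0.3652  0.022 ] q [ 0.24  0.56  0.49  1.91 -0.38  0.76  2.43]
gripped t 40.0 gap 0.0432 F [0.5 0.  2.8] p [ 0.4444 -0.3654  0.0226] q [ 0.24  0.56  0.49  1.91 -0.38  0.76  2.43]
up t 40.6 gap 0.0431 F [-0.   0.6 -0.7] p [ 0.4441 -0.3648  0.0521] q [ 0.21  0.52  0.52  1.9  -0.35  0.81  2.4 ]
set hit=True t 45.9 gap 0.0432 F [0.2 0.1 4.1] p [ 0.6027 -0.0174  0.0256] q [-0.31  0.57  0.35  1.84 -0.26  0.78  1.86]
clear t 47.8 gap 0.0699 F [-0.6 -0.1 -0.4] p [ 0.6019 -0.0174  0.2185] q [-0.37  0.35  0.42  1.68 -0.15  1.15  1.77]
old 224 [ 0.5152 -0.367   0.0545]
fresh 243 [ 0.6054 -0.017   0.0579]
rd 0 0
sq 0 0
fl 100 [0.586  0.0974 0.0996]
fr 102 [ 0.6097 -0.1358  0.0994]
```

View pics/g6.png

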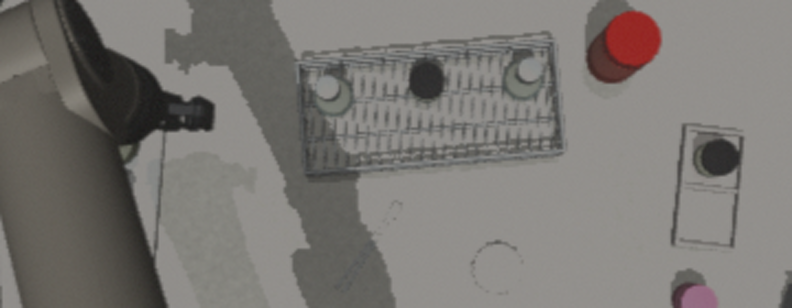

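```bash
python3 - <<'E'
from job import *
pick(P["tA"],TY,.106,.26,.085,60,near=True)
place(P["rd"],BY,.110,.26,.085)
pick(P["tB"],TY,.100,.25,.078,50,near=True)
place(P["sq"],BY,.104,.25,.075)
move_straight([.45,.3,.28],feed=.25)
pause(.3)
snap("top","g7",(200,450,120,280),3); snap("scene","g8",(130,350,160,300),3.5)
c=dict(np.load("g7.npz"));W=cloud(c);W0=cloud(dict(np.load("top0.npz")))
for n,g,z0,r in(("old",P["bay"],.055,.03),("fresh",P["old"],.058,.03),("rd",P["rd"],.148,.045),("sq",P["sq"],.138,.045),("fl",(.586,.097),.1,.025),("fr",(.610,-.136),.1,.025)):
  for w in(W0,W):
    d=w-np.array([*g,z0]);m=(abs(d[...,2])<.006)&(np.hypot(d[...,0],d[...,1])<r);print(n,m.sum(),w[m].mean(0).round(4) if m.any() else 0)
E
```

```text
down hit=False t 51.7 gap 0.085 F [-0.7  0.7  0.1] p [0.5271 0.3696 0.106 ] q [-0.87  0.51  0.26  1.68 -0.15  0.96  0.97]
gripped t 52.1 gap 0.0609 F [ 0.2 -1.8  4.3] p [0.5279 0.3694 0.1071] q [-0.87  0.51  0.26  1.68 -0.15  0.96  0.97]
up t 52.7 gap 0.0614 F [-0.5  0.7 -3.4] p [0.5268 0.3694 0.1359] q [-0.87  0.48  0.27  1.66 -0.14  1.02  0.96]
set hit=True t 57.8 gap 0.0613 F [-0.1 -0.4  5.1] p [ 0.5771 -0.0752  0.111 ] q [-0.28  0.43  0.43  1.84 -0.22  0.92  1.92]
clear t 59.5 gap 0.085 F [-0.2  0.1 -0.9] p [ 0.5766 -0.0749  0.2585] q [-0.33  0.29  0.48  1.67 -0.14  1.22  1.86]
down hit=False t 63.5 gap 0.078 F [ 0.6  0.3 -1.4] p [0.4271 0.3745 0.1   ] q [-0.94  0.39  0.18  1.87 -0.09  0.88  0.81]
gripped t 63.9 gap 0.0525 F [ 0.7 -1.   3.7] p [0.4276 0.3747 0.1007] q [-0.94  0.39  0.18  1.87 -0.09  0.88  0.81]
up t 64.5 gap 0.0527 F [ 0.1  0.1 -2.3] p [0.4269 0.3744 0.13  ] q [-0.95  0.36  0.19  1.85 -0.08  0.94  0.8 ]
set hit=True t 69.2 gap 0.0525 F [-0.5  0.3  4.4] p [0.5697 0.0317 0.1047] q [-0.43  0.41  0.37  1.87 -0.19  0.9   1.71]
clear t 70.8 gap 0.0746 F [-0.3 -1.  -1. ] p [0.5691 0.0319 0.2486] q [-0.47  0.26  0.41  1.71 -0.11  1.19  1.65]
old 0 0
old 222 [ 0.5152 -0.3671  0.0547]
fresh 215 [ 0.6026 -0.0179  0.0577]
fresh 215 [ 0.6014 -0.0176  0.0576]
rd 512 [ 0.5774 -0.0756  0.1477]
rd 507 [ 0.5756 -0.0759  0.1477]
sq 410 [0.5689 0.031  0.1371]
sq 410 [0.5678 0.0306 0.137 ]
fl 99 [0.5862 0.0968 0.0995]
fl 97 [0.5863 0.0973 0.0994]
fr 99 [ 0.6102 -0.136   0.0993]
fr 102 [ 0.61   -0.1356  0.0998]
```

View pics/g8.png

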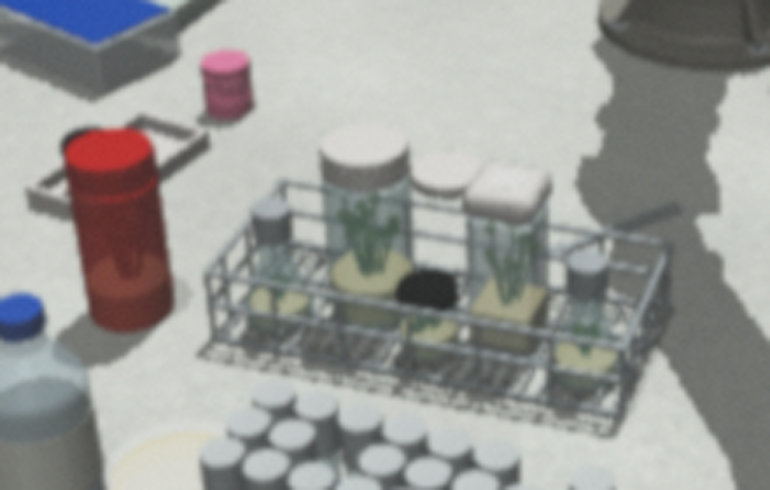

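All vessels stand upright and within about 2 mm of their targets, and the flasks haven't moved. Handing in.

```bash
python3 -c "
from cell import *
hand_in()"
```

```text
the job is handed in; nothing more can be done
```

The job is done and handed in after about 72 s of the 136 s allowed. I moved both tall vessels to the side tray and put the old jar in the carrier's empty bay. The fresh jar then went into the old jar's place, and I put both tall vessels back, the round one first.

Camera checks before handing in:

| Item | Result |
|---|---|
| Tall round vessel | About 2 mm from where it started |
| Tall square vessel | About 1 mm from where it started |
| Fresh jar | About 1 mm from where the old jar stood |
| Old jar | About 1 mm from my estimate of the bay centre |
| Flasks | Moved less than 1 mm |

- **Upright and clear:** In the last picture everything in the basket stands upright. The old jar there is mostly hidden behind the red vessel, so its check rests on the overhead camera, where its lid is at standing height. The gripper was empty and well clear, and every set-down was a gentle touch of about 5 N.
- **Disagreement:** A check with the arm in another pose put the fresh jar about 3 mm farther back in x. The last view put it 1 mm to the front. Both are well inside the 15 mm limit.
- **Failed checks:** Two overhead checks returned nothing because the arm blocked the view. The first was of the carrier just after the old jar was set down, and later views showed both jars in order. The second was of the tall vessels on the tray. I only had the scene picture and the set-down forces for that step.

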